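# Slide the plate carrier home under the leaf spring of its dock

## Robot

A 6-joint arm with a two-finger parallel gripper is mounted at the origin on a cart in front of the work surface, level with it; the furniture and walls round the work are solid. World frame = base frame: x ahead of the robot, y to its left, z up, the work surface at z = 0. Lengths are in m, angles in rad, forces in N, time in s.
With the tool pointing down it reaches from about 0.25 to 0.775 m from the base axis. Payload 4 kg.
Tool frame: the origin (TCP) lies on the centre line of the jaws, within the pads' length; the fingertips stand 22 mm ahead of it and the grasp point (between the pads) lies 3 mm ahead of it (manip.tcp_to_tips is the distance from the TCP to the fingertips, in m); z points along the fingers, y is the line along which they close (so a half turn about z gives the same grasp; the last joint's range is limited). The gripper opens to 85 mm and grips with 20 to 120 N. Pads are 22 mm wide; open, the fingers measure 114 mm over their backs; the gripper's body (76 mm by 85 mm) begins 54 mm behind the grasp point. The pads swing forward as they close: fully open they stand 13 mm farther back than shut.
Start: joints at [1.088, 0.087, 1.371, -0, 1.684, -0.103], TCP at [0.204, 0.511, 0.23] pointing down, gripper open.
Joint ranges: [-3.1, 3.1], [-0.76, 2.03], [0.27, 2.55], [-1.08, 4.22], [0.17, 2.65], [-2.57, 2.57]. Speed limits (rad/s): [2.79, 2.79, 3.14, 3.14, 3.14, 3.14].

## Interface

Orientations are given as a rotation vector (axis times angle).
In Python, from rig import manip gives the robot as it stands. The module is installed in compiled form; this text tells all that it offers.
- The arm moves only by the shell command python3 -m handwheel 'ROWS' [FORCE]. ROWS is JSON, a list of rows, each a list of 3 entries, a list of its own where there are three numbers: the opening in per cent of the stroke, from 0 (shut) to 100 (fully open), then the shift along the tool's x, y, z in m, then the turn, a rotation vector about the tool's x, y, z in degrees. A call has exactly 8 rows; each row is the pose to reach, as a shift and turn from the pose commanded when the call began, along the tool's axes at that moment; what a row does not reach only later rows make up. A row lasts 1/10 s, in which the tool goes at most 50 mm and 8.59 degrees, less where a joint would pass 70% of its speed; a pose out of reach is approached as far as the arm can. A call with a gripper value outside its range is refused whole. The fingers move at their own pace and stop on an object; FORCE is the grip in N (left out, the last holds). Time passes only in rows, so rows that repeat a pose let the fingers close, or fill a call up. It gives the time, the measured TCP pose, the force, the opening and the grip force at its end, in the units of the state.
- manip.get_obs(): the state, without advancing time (a new reading comes with each control period).
- manip.capture(name): name is "scene" or "side" or "wrist"; returns the picture (480x640x3 uint8, red, green, blue); there is no depth.
- manip.camera_model(name): a dict with "fx", "fy", "cx", "cy" (pixels), "world_from_camera" (4x4, takes a point from camera to world coordinates); the wrist camera has in their place "mount" (4x4, takes a point from camera to tool coordinates, whose origin is the TCP and whose axes are the flange's). Camera axes: x right, y up, looking along -z (the intrinsics and any distortion apply to the point x, -y, -z); pixel columns grow to the right and rows downward; lengths in m; the calibration is good to about 2 mm. A picture is of the moment at which its call begins: read the wrist's pose just before it. camera_model takes no time and is no camera call.
- manip.hand_in(): hands the job in; it is judged then, once.
Trained networks look in the newest picture that a camera, given by its name, has taken for a name from the list of things; names that differ only in an ending like _2 or _b are one class to them, and where a whole thing is asked for, a point or a joint stands for the part that bears it (a point fixed in the world has none). Each returns a list of dicts, best first, with "conf" (0 to 1); they miss things now and then, are a little off and sometimes report something else, mostly with a low value. They report only what shows in the picture. A call takes as long as a camera call. They do not tell look-alikes from the thing itself.
- manip.silhouettes(camera, query): "pixels" (480x640 bool, what is visible of it) and "position" ([row, column] in pixels, amid what is visible of it).
The state is a dict: "time": time; "q": joint angles; "qvel": joint speeds; "joint_torque": joint torques, N m; "tool_pos": TCP position; "tcp_rot": TCP orientation; "force": force on the tool from outside, world axes, zero at the start; "moment": the same for the moment, N m; "gripper_width": opening from 0.0 (shut) to 1.0 (fully open); "finger_force": force on a finger pad.
Only numpy, scipy, OpenCV 4.12 (cv2) and the standard library are available. Lean on these libraries where they do the work, as an engineer would, in place of code of your own. Each camera call takes 0.05 s, during which the arm holds its last target. There are 200 camera calls.

## Task

Dock the assay-plate carrier: with the fingertips press down hard on the bare pad at its rear so that the sprung deck sinks, keep pressing and push it along the rails so that its tongue passes under the steel leaf spring, all the way against the end stop, then let go and move clear, leaving it held there by the spring. Only press and push it, never lift it, and leave the things lying round the dock where they are.

Things in the scene. Friction and masses are not known exactly. Their poses are not given: they have to be found in the camera images.
- dock: Fixed aluminium dock on the bench, 290 x 172 mm; origin at the centre of its underside, at bench height. Its x axis is the slide direction, from the open end (nearer the robot) to the end stop. Two side rails along x, 42 mm high, inner faces at y = +-69 mm, from x = -140 to +105. A block 60 mm high at x = 121 to 143 carries the leaf spring.
- end_stop (a point): Point on the face of the steel end stop, at dock x = +115 mm, 32 mm above the bench; the stop is 90 mm wide and 46 mm high. It does not move.
- carrier: Loose grey tray, 180 long x 134 wide, 0.34 kg, with a white 96-well plate fixed on it, between the rails with 2 mm play a side. Origin: centre of its underside, 32 mm above the bench at the start; x along dock x. Slab 6 mm thick; plate over x = -44 to +42, its top 20 mm above the origin. Origin at dock x = -35 to -25 mm at the start, +25 mm when home: a travel of 50 to 60 mm.
- press_pad (a point): Point on the top of the carrier's bare ribbed pad at its rear (carrier x = -70 mm), 38 mm above the bench while the deck is up. The pad is 38 mm long (carrier x = -90 to -52), 134 mm wide and open to the rear. Press here.
- rib (a point): Centre of the rear face of the upright rib across the carrier at carrier x = -52 mm (18 mm ahead of press_pad); the rib is 70 mm wide, 6 mm thick and stands 14 mm above the pad. The fingertips on the pad push against this face.
- nose (a point): Front end of the carrier's tongue (carrier x = +90 mm), 3 mm above its underside. The tongue is 60 mm wide: 6 mm thick over the front 12 mm, then a ramp over 14 mm up to 10 mm thick. It starts 14 to 24 mm short of the leaf's lip and ends on the end stop.
- deck (a joint): Sprung deck under the carrier, sinks without tilting: 0 = up (start), 0.008 m = fully down. Its spring pushes up with 6 N at the top, 13 N at the bottom; the carrier weighs 3.4 N of that, so 3 N of push starts it and 10 N bottoms it. Less than about 5 mm down, the nose runs into the leaf's lip and is blocked; 5 to 8 mm down it passes.
- leaf (a joint): Lift angle of the steel leaf spring, which slopes down and back from its clamp to its lip 50 mm away: 0 = at rest, it cannot go lower; positive = lifted. It bears down at the lip with about 4 N as it begins to lift and 1 N more per mm. With the carrier home and released it keeps the deck about 6 mm down.
- leaf_tip (a point): Underside of the rolled lip (4 mm thick, 40 mm wide) at the free end of the steel leaf spring, 33 mm above the bench at rest, at dock x = +79 mm on the centre line.
- spare_plate: Bystander: a white loose assay plate 86 x 128 x 14 mm lying on the bench on the left (dock +y) side of the dock; origin at the centre of its underside.
- small_bottle: Bystander: a small lab bottle with an orange cap, 56 mm diameter, 108 mm tall, standing on the right (dock -y) side of the dock; origin at the centre of its underside.
- tweezers: Bystander: steel forceps 18 x 127 x 9 mm lying on the bench on the left side of the dock, near its open end; origin at the centre of the underside.
There are look-alikes about, which are no part of the job. There is more than one size of the carrier; the one meant has the size given above.

How it is judged:
By the outcome, as a careful person would: the job done as asked, in the order asked, and still so for the second after the job is handed in, with the robot touching nothing.
It also fails if it takes over 35 s, if anything falls off the work surface, if the arm or the gripper's body presses on something with over 40 N, if the wrist force passes 120 N, or if a joint passes its speed limit or range.

## Working session

There is one attempt and no reset: what is moved stays moved. The work goes in short steps, Python scripts to look and compute and a shell command to move; the robot and the scene stay as the last step left them, time stands still between calls to the robot, and variables do not carry over. Pictures are saved under pics/ and viewed, at most 10 in all, crops included, and the job is handed in when it is done.

```bash
mkdir -p pics
cat > h.py <<'E'
import numpy as np, cv2
from rig import manip
from scipy.spatial.transform import Rotation as R
def cam(n):
    m=manip.camera_model(n)
    if 'world_from_camera' in m: T=np.array(m['world_from_camera'])
    else:
        o=manip.get_obs(); W=np.eye(4); W[:3,:3]=R.from_rotvec(o['tcp_rot']).as_matrix(); W[:3,3]=o['tool_pos']; T=W@np.array(m['mount'])
    return m,T
def px2w(n,row,col,z):
    m,T=cam(n); d=T[:3,:3]@np.array([(col-m['cx'])/m['fx'],-(row-m['cy'])/m['fy'],-1]); o=T[:3,3]
    return o+d*(z-o[2])/d[2]
def w2px(n,p):
    m,T=cam(n); c=np.linalg.inv(T)@np.append(p,1); return m['cy']-m['fy']*c[1]/-c[2], m['cx']+m['fx']*c[0]/-c[2]
E
python3 - <<'E'
from h import *
o=manip.get_obs(); print(o['tool_pos'],o['tcp_rot'],o['time'],manip.tcp_to_tips,o['force'])
for n in ['scene','side']:
    print({k:np.round(v,3).tolist() if not isinstance(v,str) else v for k,v in manip.camera_model(n).items()})
    im=manip.capture(n); cv2.imwrite(f'pics/{n}0.png',im[:,:,::-1])
    for q in ['carrier','dock','leaf','press_pad','rib','nose','leaf_tip','end_stop','spare_plate','small_bottle','tweezers']:
        try:
            for s in manip.silhouettes(n,q)[:3]:
                r,c=np.where(s['pixels']); print(n,q,round(s['conf'],2),np.round(s['position']),r.min(),r.max(),c.min(),c.max(),len(r))
        except Exception as e: print(q,e)
print(manip.get_obs()['time'])
E
```

```text
[0.20365869 0.51036422 0.2288117 ] [-0.59282328 -3.08449364  0.00338871] 0.0 0.022 [ 0.2378576  -0.77983302  0.23681183]
{'fx': 518.841, 'fy': 518.841, 'cx': 324.041, 'cy': 235.973, 'world_from_camera': [[0.863, 0.348, -0.366, 0.28], [-0.505, 0.57, -0.648, -0.396], [-0.018, 0.744, 0.668, 0.648], [0.0, 0.0, 0.0, 1.0]]}
scene carrier 0.95 [316. 324.] 273 365 264 394 7544
scene dock 0.58 [325. 376.] 256 397 246 458 11009
scene dock 0.17 [282. 410.] 270 301 390 429 747
scene leaf 0.67 [283. 409.] 270 302 391 429 706
scene press_pad 0.64 [314. 326.] 272 365 265 394 7557
scene press_pad 0.6 [247. 213.] 222 276 181 251 2490
scene rib 0.67 [316. 330.] 273 365 264 395 7638
scene rib 0.56 [250. 212.] 222 276 180 251 2430
scene nose 0.73 [310. 325.] 273 365 264 395 7595
scene nose 0.56 [248. 213.] 223 276 181 251 2443
scene leaf_tip 0.75 [288. 410.] 270 302 390 430 713
scene end_stop 0.87 [325. 376.] 256 397 246 458 11096
scene spare_plate 0.93 [235. 334.] 210 268 297 370 2495
scene small_bottle 0.93 [398. 347.] 360 437 326 369 2886
scene tweezers 0.85 [285. 253.] 276 297 219 293 612
{'fx': 568
[... 401 characters left out ...]
.86 [335. 374.] 316 364 345 403 2313
side press_pad 0.74 [245. 349.] 228 264 297 388 2178
side rib 0.67 [337. 372.] 316 363 345 403 2291
side rib 0.66 [244. 347.] 228 264 298 388 2176
side rib 0.35 [301. 274.] 279 319 247 300 1813
side nose 0.84 [247. 346.] 228 264 298 388 2197
side nose 0.66 [339. 372.] 316 364 345 403 2279
side leaf_tip 0.55 [239. 287.] 230 245 272 297 226
side end_stop 0.95 [261. 313.] 225 288 252 402 4692
side end_stop 0.23 [213. 375.] 191 234 364 387 886
side spare_plate 0.91 [299. 271.] 279 319 247 301 1834
side small_bottle 0.67 [211. 374.] 191 233 364 386 856
side small_bottle 0.2 [244. 346.] 228 263 297 388 2165
side tweezers 0.78 [295. 365.] 287 302 335 398 484
1.2
```

View scene.

```bash
python3 -c "
import cv2
a=cv2.imread('pics/scene0.png')[200:440,170:490];cv2.imwrite('pics/sc.png',cv2.resize(a,None,fx=2.5,fy=2.5,interpolation=cv2.INTER_CUBIC))
a=cv2.imread('pics/side0.png')[180:380,230:430];cv2.imwrite('pics/sd.png',cv2.resize(a,None,fx=3,fy=3,interpolation=cv2.INTER_CUBIC))"
```

```text
(no output)
```

View pics/sc.png

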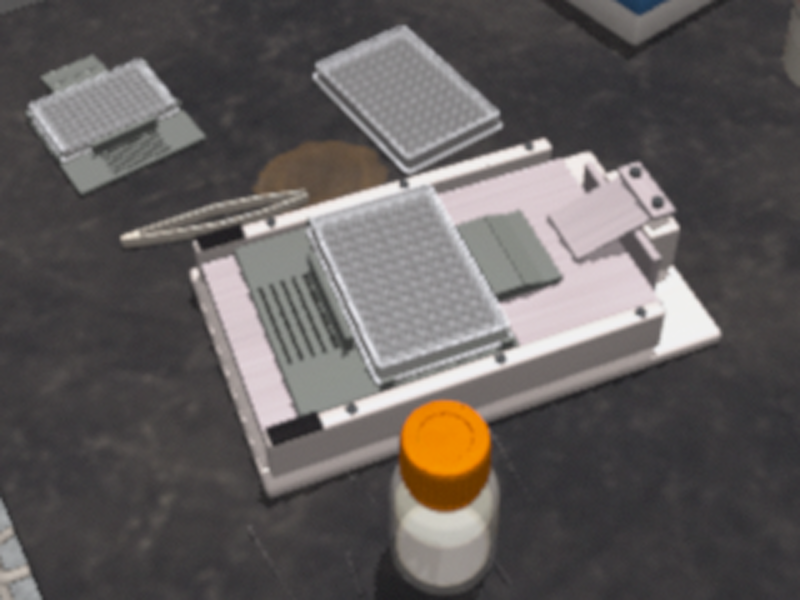

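View pics/sd.png

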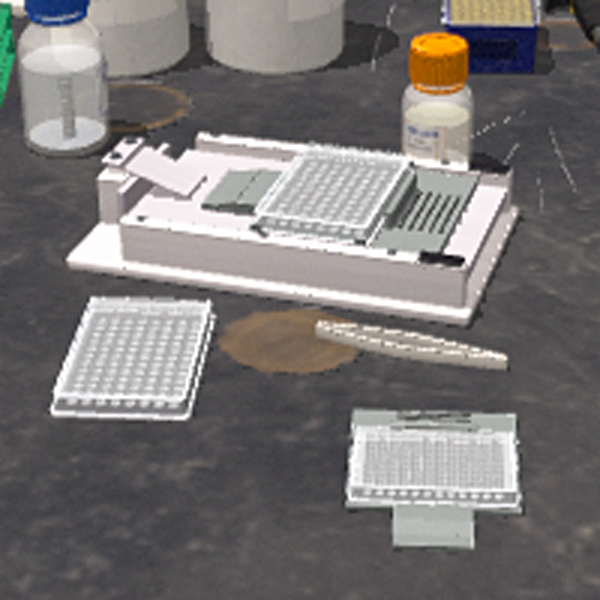

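```bash
cat > fit.py <<'E'
from h import *
from scipy.optimize import least_squares
S=lambda x,y:('scene',y/2.5+200,x/2.5+170); D=lambda x,y:('side',y/3+180,x/3+230)
dk=[((-.145,-.086,0),S(268,495)),((.145,-.086,.003),S(718,335)),((.145,.086,.003),D(68,260)),((-.145,.086,0),D(470,322)),((-.145,-.086,.004),D(518,208)),((-.140,.069,.042),S(243,238)),((.079,.02,.037),S(548,213)),((.079,-.02,.037),S(580,258))]
ca=[((.09,.03,.006),S(518,212)),((.09,-.03,.006),S(561,280)),((.042,.064,.02),S(430,188)),((.042,-.064,.02),S(512,338)),((-.044,.064,.02),S(310,218)),((-.044,-.064,.02),S(383,372)),((-.09,.067,.006),S(236,248)),
 ((.09,.03,.006),D(205,206)),((-.09,-.067,.006),D(478,173)),((-.044,.064,.02),D(378,232)),((.042,.064,.02),D(257,222)),((-.044,-.064,.02),D(412,158)),((.042,-.064,.02),D(300,150))]
def tr(p,q,z0): c,s=np.cos(p[2]),np.sin(p[2]); return np.array([p[0]+c*q[0]-s*q[1],p[1]+s*q[0]+c*q[1],q[2]+z0])
def res(p,L,z0): return np.concatenate([np.subtract(w2px(n,tr(p,q,z0)),(r,c)) for q,(n,r,c) in L])
for nm,L,z0 in [('dock',dk,0),('carrier',ca,.032)]:
    f=least_squares(res,[.45,.1,0.],args=(L,z0),loss='soft_l1'); print(nm,f.x,np.degrees(f.x[2])); print(np.round(f.fun if 0 else res(f.x,L,z0).reshape(-1,2),1).tolist())
    if nm=='dock': d=f.x
    else: c=f.x
cc,s=np.cos(d[2]),np.sin(d[2]); e=c[:2]-d[:2]; print('carrier in dock',e@[cc,s],e@[-s,cc])
print('pad',tr(c,(-.07,0,.006),.032),'rib',tr(c,(-.052,0,.013),.032))
o=manip.get_obs(); print(R.from_rotvec(o['tcp_rot']).as_matrix().round(3))
E
python3 fit.py
```

```text
dock [ 0.56462     0.03590608 -0.16357553] -9.372187653147499
[[1.2, -0.3], [1.2, 1.2], [1.6, -1.5], [2.1, -1.3], [1.2, 0.1], [4.2, -18.8], [-0.8, 0.8], [-1.0, -0.4]]
carrier [ 0.53562734  0.03708965 -0.15592997] -8.934129200373246
[[-0.8, 0.7], [-0.9, 0.8], [-3.3, -0.2], [-3.5, 1.9], [-0.1, -3.2], [1.8, -2.8], [1.0, -1.8], [-2.0, -0.8], [0.3, 0.7], [-1.8, -2.0], [-3.7, -2.2], [-2.3, 2.0], [-4.0, 2.0]]
carrier in dock -0.028798386306953232 -0.0035536008153866515
pad [0.46647661 0.04796057 0.038     ] rib [0.48425823 0.04516519 0.045     ]
[[-0.929  0.371  0.   ]
 [ 0.371  0.929  0.   ]
 [-0.     0.    -1.   ]]
```

```bash
python3 -m handwheel '[[0,[-0.035,-0.028,0],[0,0,-2]],[0,[-0.07,-0.056,0],[0,0,-4]],[0,[-0.105,-0.084,0],[0,0,-6]],[0,[-0.14,-0.112,0],[0,0,-8]],[0,[-0.175,-0.14,0],[0,0,-10]],[0,[-0.21,-0.168,0],[0,0,-12]],[0,[-0.245,-0.196,0],[0,0,-12.6]],[0,[-0.28,-0.224,0],[0,0,-12.6]]]' 20
cat > st.py <<'E'
from h import *
def st(t=(.466,.048,.122)):
    o=manip.get_obs(); M=R.from_rotvec(o['tcp_rot']).as_matrix(); print('t',o['time'],'pos',o['tool_pos'].round(4) if hasattr(o['tool_pos'],'round') else o['tool_pos'],'F',np.round(o['force'],1),'w',o['gripper_width'])
    print(M.round(3).tolist()); print('delta tool',(M.T@(np.array(t)-o['tool_pos'])).round(4))
if __name__=='__main__': st()
E
python3 st.py
```

```text
time: 2.0
tool_pos: [0.3815, 0.1973, 0.2304]
tcp_rot: [0.25, 3.131, 0.001]
force: [0.9, -0.0, -0.9]
gripper_width: -0.001
finger_force: 0.0
t 2.0 pos [0.3815 0.1973 0.2304] F [ 0.9 -0.  -0.9] w -0.0012069464471720628
[[-0.987, 0.159, 0.001], [0.159, 0.987, 0.001], [-0.001, 0.001, -1.0]]
delta tool [-0.1071 -0.1341  0.1084]
```

```bash
python3 -m handwheel '[[0,[-0.027,-0.034,0],[0,0,0]],[0,[-0.054,-0.067,0.01],[0,0,0]],[0,[-0.08,-0.1,0.03],[0,0,0]],[0,[-0.107,-0.134,0.06],[0,0,0]],[0,[-0.107,-0.134,0.09],[0,0,0]],[0,[-0.107,-0.134,0.12],[0,0,0]],[0,[-0.107,-0.134,0.13],[0,0,0]],[0,[-0.107,-0.134,0.13],[0,0,0]]]'
python3 - <<'E'
from h import *; from st import st
st()
for n,(r0,r1,c0,c1) in {'scene':(250,400,230,430)}.items():
    im=manip.capture(n); cv2.imwrite('pics/s1.png',cv2.resize(im[r0:r1,c0:c1,::-1],None,fx=4,fy=4,interpolation=cv2.INTER_CUBIC))
im=manip.capture('side'); cv2.imwrite('pics/d1.png',cv2.resize(im[190:300,240:420,::-1],None,fx=4,fy=4,interpolation=cv2.INTER_CUBIC))
im=manip.capture('wrist'); cv2.imwrite('pics/w1.png',im[:,:,::-1])
E
```

```text
time: 2.8
tool_pos: [0.464, 0.0497, 0.0985]
tcp_rot: [-0.25, -3.128, 0.0]
force: [0.2, -0.1, 0.4]
gripper_width: 0.001
finger_force: 0.0
t 2.8 pos [0.464  0.0497 0.0985] F [ 0.2 -0.1  0.4] w 0.0010076036879886096
[[-0.987, 0.159, -0.004], [0.159, 0.987, 0.0], [0.004, -0.0, -1.0]]
delta tool [-0.0022 -0.0014 -0.0235]
```

View pics/s1.png

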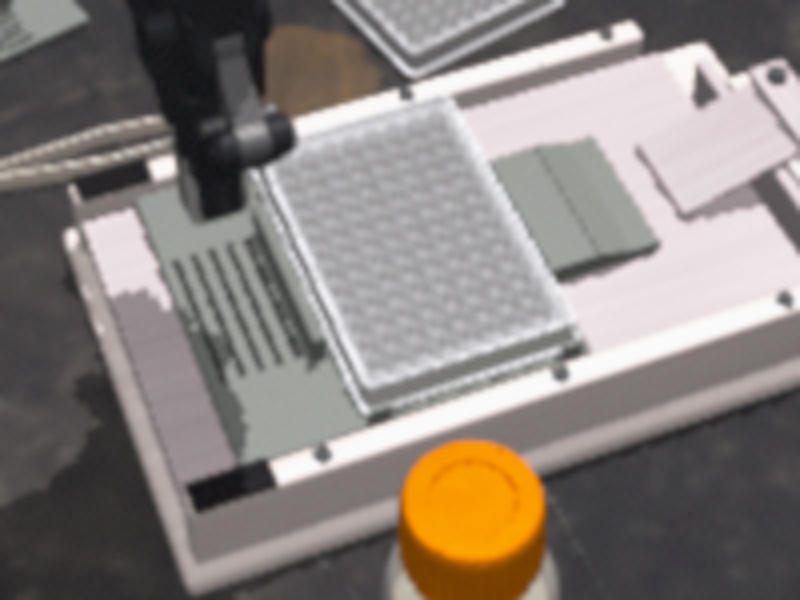

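View pics/d1.png

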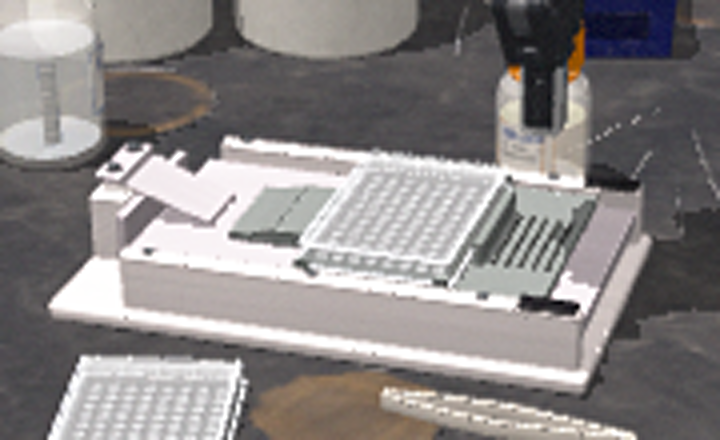

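Scene: the tips hover at crop (215,215) over the pad, ridges at (240,310), rib at (290,300). Side: tips at (545,130), ridges at (540,240). I'll check the tip projection against the model.

Run:
```python
from h import *
o=manip.get_obs(); p=np.array(o['tool_pos']); print(p)
t=p-[0,0,.022]
for n,(r0,c0) in {'scene':(250,230),'side':(190,240)}.items():
    f=lambda q:(np.array(w2px(n,q))-[r0,c0])[::-1]*4
    print(n,'tip',f(t).round(),'pad',f([.4665,.048,.038]).round(),'rib top',[f([.4843+.159*s*.035,.0452+.987*s*.035,.052]).round().tolist() for s in(-1,1)])
```

```text
[0.46652122 0.04999345 0.10207401]
scene tip [224. 235.] pad [234. 313.] rib top [[311.0, 346.0], [248.0, 207.0]]
side tip [537. 168.] pad [536. 239.] rib top [[519.0, 184.0], [486.0, 239.0]]
```

View pics/w1.png

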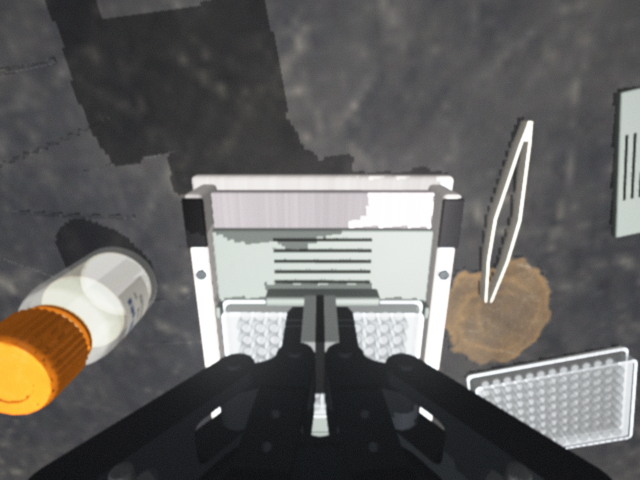

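Run:
```python
from h import *
from scipy.optimize import least_squares
ob={'scene':(250+216/4,230+212/4),'side':(190+128/4,240+543/4)}
f=least_squares(lambda p:np.concatenate([np.subtract(w2px(n,p),v) for n,v in ob.items()]),[.466,.05,.08]); print(f.x,f.fun)
a,b=manip.capture('scene'),manip.capture('side')
z=lambda im,r,c:cv2.resize(im[r:r+75,c:c+100,::-1],None,fx=4,fy=4,interpolation=cv2.INTER_CUBIC)
v=np.hstack([z(a,255,240),z(b,185,325)])
cv2.imwrite('pics/t.png',v); o=manip.get_obs();print(o['tool_pos'],o['q'])
```

```text
[0.46178892 0.04476377 0.09951163] [-0.46301625  0.78131535  0.43757813  1.28265117]
[0.46653312 0.04997777 0.1021425 ] [-1.42398622e-02 -3.36817368e-02  1.75207304e+00  4.91463866e-05
  1.41910035e+00 -1.42592530e+00]
```

View pics/t.png

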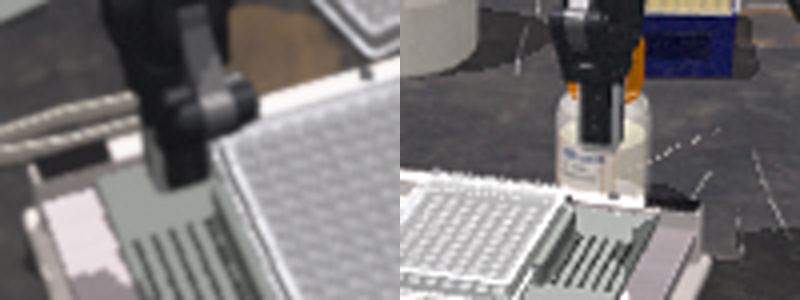

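Tips show clear above the pad, in both views maybe 15 mm higher than modelled; I'll approach by force.

```bash
python3 -m handwheel '[[0,[0,-0.002,0.015],[0,0,0]],[0,[0,-0.002,0.025],[0,0,0]],[0,[0,-0.002,0.032],[0,0,0]],[0,[0,-0.002,0.036],[0,0,0]],[0,[0,-0.002,0.036],[0,0,0]],[0,[0,-0.002,0.036],[0,0,0]],[0,[0,-0.002,0.036],[0,0,0]],[0,[0,-0.002,0.036],[0,0,0]]]'
python3 - <<'E'
from h import *
from st import st
st()
a,b=manip.capture('scene'),manip.capture('side')
z=lambda im,r,c:cv2.resize(im[r:r+75,c:c+100,::-1],None,fx=4,fy=4,interpolation=cv2.INTER_CUBIC)
cv2.imwrite('pics/t2.png',np.hstack([z(a,255,240),z(b,205,325)]))
E
```

```text
time: 3.85
tool_pos: [0.4653, 0.0477, 0.0645]
tcp_rot: [0.251, 3.131, 0.0]
force: [0.4, -0.4, 0.6]
gripper_width: 0.0
finger_force: 0.0
t 3.85 pos [0.4653 0.0477 0.0645] F [ 0.4 -0.4  0.6] w 0.0003920126495682801
[[-0.987, 0.159, 0.001], [0.159, 0.987, 0.0], [-0.001, 0.0, -1.0]]
delta tool [-0.0007  0.0004 -0.0575]
```

View pics/t2.png

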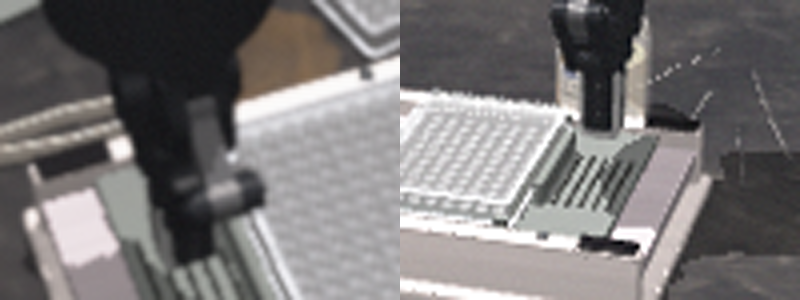

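```bash
python3 - <<'E'
from h import *
from scipy.optimize import least_squares
ob={'scene':(255+262/4,240+193/4),'side':(205+130/4,325+200/4)}
f=least_squares(lambda p:np.concatenate([np.subtract(w2px(n,p),v) for n,v in ob.items()]),[.466,.05,.08]); print(f.x,f.fun)
E
python3 -m handwheel '[[0,[0,0,0.002],[0,0,0]],[0,[0,0,0.004],[0,0,0]],[0,[0,0,0.006],[0,0,0]],[0,[0,0,0.008],[0,0,0]],[0,[0,0,0.008],[0,0,0]],[0,[0,0,0.008],[0,0,0]],[0,[0,0,0.008],[0,0,0]],[0,[0,0,0.008],[0,0,0]]]'
```

```text
[0.4649364  0.04191194 0.06369237] [-0.07748361  0.1332323   0.07104044  0.21505162]
time: 4.75
tool_pos: [0.465, 0.0477, 0.0561]
tcp_rot: [0.251, 3.131, 0.0]
force: [-0.7, -0.5, -0.1]
gripper_width: -0.004
finger_force: 0.0
```

```bash
python3 -m handwheel '[[0,[0,0,0.002],[0,0,0]],[0,[0,0,0.004],[0,0,0]],[0,[0,0,0.006],[0,0,0]],[0,[0,0,0.008],[0,0,0]],[0,[0,0,0.010],[0,0,0]],[0,[0,0,0.010],[0,0,0]],[0,[0,0,0.010],[0,0,0]],[0,[0,0,0.010],[0,0,0]]]'
```

```text
time: 5.55
tool_pos: [0.465, 0.0477, 0.0461]
tcp_rot: [0.251, 3.131, 0.0]
force: [-0.1, -0.5, -0.5]
gripper_width: -0.002
finger_force: 0.0
```

```bash
python3 -m handwheel '[[0,[0,0,0.001],[0,0,0]],[0,[0,0,0.002],[0,0,0]],[0,[0,0,0.003],[0,0,0]],[0,[0,0,0.004],[0,0,0]],[0,[0,0,0.005],[0,0,0]],[0,[0,0,0.006],[0,0,0]],[0,[0,0,0.006],[0,0,0]],[0,[0,0,0.006],[0,0,0]]]'
python3 - <<'E'
from h import *
a,b=manip.capture('scene'),manip.capture('side')
z=lambda im,r,c:cv2.resize(im[r:r+75,c:c+100,::-1],None,fx=4,fy=4,interpolation=cv2.INTER_CUBIC)
cv2.imwrite('pics/t3.png',np.hstack([z(a,265,240),z(b,205,325)]));print(manip.get_obs()['force'])
E
```

```text
time: 6.35
tool_pos: [0.4649, 0.0477, 0.04]
tcp_rot: [-0.251, -3.132, -0.0]
force: [-0.1, 0.0, 0.5]
gripper_width: 0.006
finger_force: 0.0
[-0.7006561  -0.86364516  0.84472282]
```

View pics/t3.png

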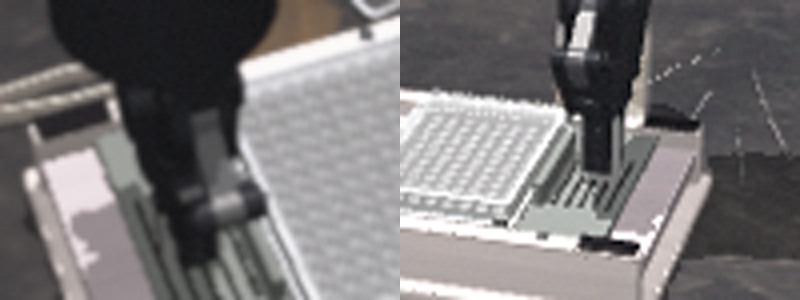

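Tips are at the ridged pad, side crop (600,172), almost touching. Continue down by force.

```bash
python3 -m handwheel '[[0,[0,0,0.001],[0,0,0]],[0,[0,0,0.002],[0,0,0]],[0,[0,0,0.003],[0,0,0]],[0,[0,0,0.004],[0,0,0]],[0,[0,0,0.005],[0,0,0]],[0,[0,0,0.006],[0,0,0]],[0,[0,0,0.006],[0,0,0]],[0,[0,0,0.006],[0,0,0]]]'
```

```text
time: 7.25
tool_pos: [0.4649, 0.0477, 0.0342]
tcp_rot: [-0.251, -3.132, -0.0]
force: [-2.1, -0.3, 3.7]
gripper_width: 0.003
finger_force: 1.7
```

```bash
python3 -m handwheel '[[0,[0,0,0.001],[0,0,0]],[0,[0,0,0.002],[0,0,0]],[0,[0,0,0.003],[0,0,0]],[0,[0,0,0.004],[0,0,0]],[0,[0,0,0.005],[0,0,0]],[0,[0,0,0.006],[0,0,0]],[0,[0,0,0.007],[0,0,0]],[0,[0,0,0.007],[0,0,0]]]'
```

```text
time: 8.05
tool_pos: [0.4655, 0.0477, 0.0287]
tcp_rot: [0.251, 3.13, 0.0]
force: [-4.4, 0.6, 12.5]
gripper_width: 0.002
finger_force: 5.8
```

```bash
python3 -m handwheel '[[0,[0,0,0.001],[0,0,0]],[0,[0,0,0.0015],[0,0,0]],[0,[0,0,0.002],[0,0,0]],[0,[0,0,0.002],[0,0,0]],[0,[-0.002,0,0.002],[0,0,0]],[0,[-0.004,0,0.002],[0,0,0]],[0,[-0.006,0,0.002],[0,0,0]],[0,[-0.008,0,0.002],[0,0,0]]]'; python3 st.py
```

```text
time: 8.85
tool_pos: [0.4744, 0.0468, 0.0286]
tcp_rot: [0.25, 3.128, 0.002]
force: [-6.0, 1.6, 19.5]
gripper_width: 0.003
finger_force: 9.8
t 8.85 pos [0.4744 0.0468 0.0286] F [-6.   1.6 19.5] w 0.0027007910490475236
[[-0.987, 0.159, 0.004], [0.159, 0.987, 0.001], [-0.003, 0.001, -1.0]]
delta tool [ 0.0082  0.     -0.0935]
```

```bash
python3 -m handwheel '[[0,[-0.003,0,0],[0,0,0]],[0,[-0.006,0,0],[0,0,0]],[0,[-0.009,0,0],[0,0,0]],[0,[-0.012,0,0],[0,0,0]],[0,[-0.015,0,0],[0,0,0]],[0,[-0.018,0,0],[0,0,0]],[0,[-0.021,0,0],[0,0,0]],[0,[-0.021,0,0],[0,0,0]]]'
python3 - <<'E'
from h import *
a,b=manip.capture('scene'),manip.capture('side')
z=lambda im,r,c:cv2.resize(im[r:r+100,c:c+100,::-1],None,fx=4,fy=4,interpolation=cv2.INTER_CUBIC)
z2=lambda im,r,c:cv2.resize(im[r:r+100,c:c+133,::-1],None,fx=3,fy=4,interpolation=cv2.INTER_CUBIC)
cv2.imwrite('pics/p1.png',np.hstack([cv2.resize(a[250:400,250:450,::-1],(400,300)),cv2.resize(b[200:300,260:393,::-1],(400,300))]))
E
```

```text
time: 9.65
tool_pos: [0.4957, 0.0433, 0.0286]
tcp_rot: [0.25, 3.127, 0.001]
force: [-5.1, -0.1, 19.0]
gripper_width: -0.0
finger_force: 8.8
```

View pics/p1.png

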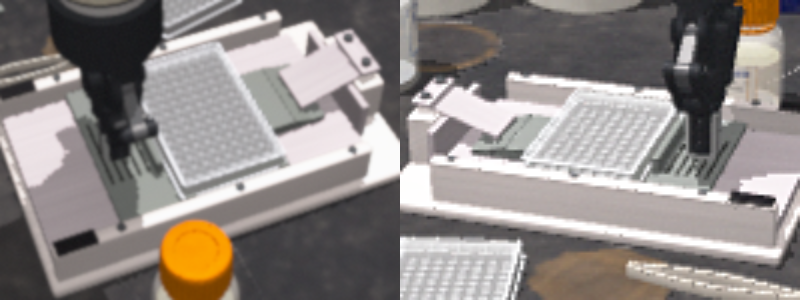

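Carrier moved about 30 mm, deck down, tongue (crop 290,100) going under the lip. Continue.

```bash
python3 -m handwheel '[[0,[-0.003,0,0],[0,0,0]],[0,[-0.006,0,0],[0,0,0]],[0,[-0.009,0,0],[0,0,0]],[0,[-0.012,0,0],[0,0,0]],[0,[-0.015,0,0],[0,0,0]],[0,[-0.018,0,0],[0,0,0]],[0,[-0.021,0,0],[0,0,0]],[0,[-0.021,0,0],[0,0,0]]]'; python3 st.py
```

```text
time: 10.55
tool_pos: [0.5144, 0.0403, 0.0286]
tcp_rot: [-0.25, -3.132, -0.002]
force: [-9.6, 2.2, 22.3]
gripper_width: -0.001
finger_force: 13.3
t 10.55 pos [0.5144 0.0403 0.0286] F [-9.6  2.2 22.3] w -0.0011506004219629024
[[-0.987, 0.159, 0.0], [0.159, 0.987, 0.001], [0.0, 0.001, -1.0]]
delta tool [ 0.049  -0.     -0.0934]
```

```bash
python3 -m handwheel '[[0,[-0.002,0,0],[0,0,0]],[0,[-0.004,0,0],[0,0,0]],[0,[-0.006,0,0],[0,0,0]],[0,[-0.008,0,0],[0,0,0]],[0,[-0.010,0,0],[0,0,0]],[0,[-0.010,0,0],[0,0,0]],[0,[-0.010,0,0],[0,0,0]],[0,[-0.010,0,0],[0,0,0]]]'
python3 - <<'E'
from h import *
from st import st
st()
n='scene'
a=manip.capture('scene')
for q in ['carrier']:
    for s in manip.silhouettes(n,q)[:2]: print(s['conf'],s['position'])
E
```

```text
time: 11.35
tool_pos: [0.5244, 0.0387, 0.0286]
tcp_rot: [0.25, 3.131, 0.002]
force: [-9.6, 1.9, 20.7]
gripper_width: -0.001
finger_force: 12.9
t 11.35 pos [0.5244 0.0387 0.0286] F [-9.6  1.9 20.7] w -0.0009349538218841776
[[-0.987, 0.159, 0.001], [0.159, 0.987, 0.001], [-0.001, 0.001, -1.0]]
delta tool [ 0.059  -0.     -0.0934]
0.69 [249.6, 212.3]
```

```bash
python3 -m handwheel '[[0,[-0.002,0,0],[0,0,0]],[0,[-0.004,0,0],[0,0,0]],[0,[-0.006,0,0],[0,0,0]],[0,[-0.008,0,0],[0,0,0]],[0,[-0.008,0,0],[0,0,0]],[0,[-0.008,0,0],[0,0,0]],[0,[-0.008,0,0],[0,0,0]],[0,[-0.008,0,0],[0,0,0]]]'; python3 st.py
```

```text
time: 12.25
tool_pos: [0.5267, 0.0384, 0.0286]
tcp_rot: [-0.249, -3.119, -0.002]
force: [-24.8, 3.2, 32.2]
gripper_width: 0.004
finger_force: 21.4
t 12.25 pos [0.5267 0.0384 0.0286] F [-24.8   3.2  32.2] w 0.004076013691973561
[[-0.987, 0.158, -0.012], [0.158, 0.987, 0.002], [0.013, 0.0, -1.0]]
delta tool [ 0.0626 -0.0001 -0.0927]
```

Tool stalls at rib position dock x ≈ -27 mm, i.e. home on the stop. Ease the push, then rise.

```bash
python3 -m handwheel '[[0,[0.003,0,0],[0,0,0]],[0,[0.004,0,-0.001],[0,0,0]],[0,[0.0045,0,-0.003],[0,0,0]],[0,[0.005,0,-0.005],[0,0,0]],[0,[0.006,0,-0.008],[0,0,0]],[0,[0.009,0,-0.015],[0,0,0]],[0,[0.015,0,-0.04],[0,0,0]],[0,[0.02,0,-0.08],[0,0,0]]]'; python3 -m handwheel '[[0,[0.03,0,-0.04],[0,0,0]],[0,[0.06,0,-0.06],[0,0,0]],[0,[0.09,0,-0.08],[0,0,0]],[0,[0.12,0,-0.08],[0,0,0]],[0,[0.12,0,-0.08],[0,0,0]],[0,[0.12,0,-0.08],[0,0,0]],[0,[0.12,0,-0.08],[0,0,0]],[0,[0.12,0,-0.08],[0,0,0]]]'
python3 - <<'E'
from h import *
from st import st
st()
a,b=manip.capture('scene'),manip.capture('side')
v=np.vstack([np.hstack([cv2.resize(a[250:400,250:450,::-1],(400,300),interpolation=2),cv2.resize(b[200:300,250:383,::-1],(400,300),interpolation=2)]),cv2.resize(a[255:340,300:470,::-1],(600,300),interpolation=2)[:, :].repeat(1,0) if 0 else np.hstack([cv2.resize(a[260:320,370:450,::-1],(400,300),interpolation=2),cv2.resize(b[215:275,255:335,::-1],(400,300),interpolation=2)])])
cv2.imwrite('pics/f.png',v)
f=np.array([.5646,.0359]);c,s=np.cos(-.16),np.sin(-.16)
for n in ['scene','side']:
    for q in ['carrier']+(['spare_plate','small_bottle','tweezers']):
        for k in manip.silhouettes(n,q)[:2]: print(n,q,round(k['conf'],2),np.round(k['position']))
E
```

```text
time: 13.05
tool_pos: [0.51, 0.0399, 0.1027]
tcp_rot: [-0.251, -3.125, 0.001]
force: [0.5, 0.4, 0.6]
gripper_width: 0.002
finger_force: 0.0
time: 13.85
tool_pos: [0.3944, 0.0589, 0.1846]
tcp_rot: [-0.251, -3.131, 0.0]
force: [0.7, -0.6, -0.1]
gripper_width: 0.001
finger_force: 0.0
t 13.85 pos [0.3944 0.0589 0.1846] F [ 0.7 -0.6 -0.1] w 0.0009826124863574221
[[-0.987, 0.16, -0.001], [0.16, 0.987, -0.0], [0.001, -0.0, -1.0]]
delta tool [-0.0725  0.0007  0.0625]
scene carrier 0.83 [308. 351.]
scene carrier 0.75 [251. 201.]
scene spare_plate 0.92 [236. 332.]
scene small_bottle 0.74 [397. 349.]
scene tweezers 0.98 [281. 258.]
side carrier 0.92 [336. 373.]
side carrier 0.83 [243. 327.]
side spare_plate 0.96 [298. 277.]
side small_bottle 0.97 [212. 375.]
side tweezers 0.66 [298. 366.]
```

View pics/f.png

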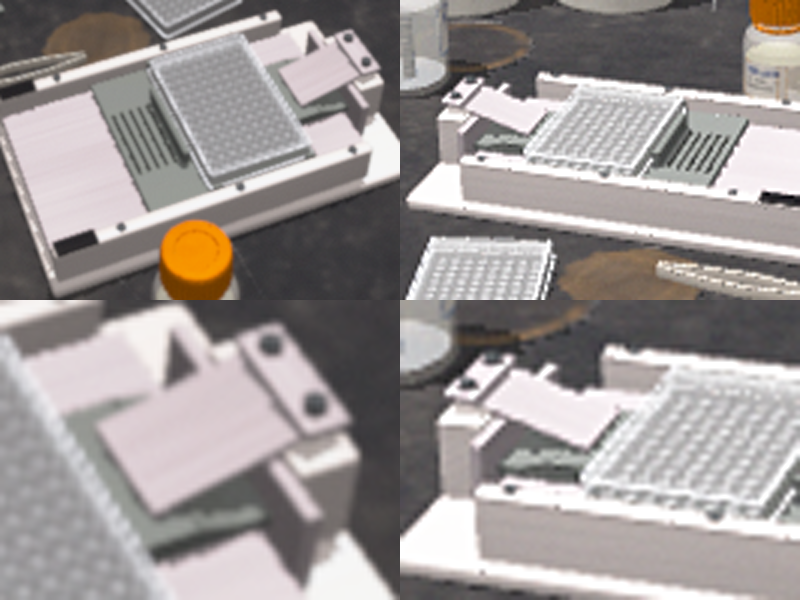

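The carrier sits deep under the leaf with nose by the stop: scene (423.6, 303), side (275, 246). I'll compare that with the home prediction.

Run:
```python
from h import *
c,s=np.cos(-.1605),np.sin(-.1605)
W=lambda x,y,z:np.array([.5646+c*x-s*y,.0359+s*x+c*y,z])
for x in(.105,.11,.115):
    for z in(.026,.032): print(x,z,'scene R',np.round(w2px('scene',W(x,-.031,z)),1),'side L',np.round(w2px('side',W(x,.029,z)),1))
for dx in (.02,.025): print(dx,'pad rear-left scene',np.round(w2px('scene',W(dx-.09,.066,.032)),1),'pad rear-right side',np.round(w2px('side',W(dx-.09,-.068,.032)),1))
print('stop top corner',np.round(w2px('scene',W(.115,-.045,.046)),1))
```

```text
0.105 0.026 scene R [307.  419.2] side L [249.5 278.4]
0.105 0.032 scene R [304.4 419.7] side L [247.1 278.3]
0.11 0.026 scene R [306.  422.1] side L [249.3 276.3]
0.11 0.032 scene R [303.5 422.5] side L [246.8 276.2]
0.115 0.026 scene R [305.1 424.9] side L [249.  274.2]
0.115 0.032 scene R [302.6 425.4] side L [246.5 274. ]
0.02 pad rear-left scene [292.6 292.3] pad rear-right side [238.4 368.2]
0.025 pad rear-left scene [291.8 295.2] pad rear-right side [238.1 366. ]
stop top corner [303. 431.]
```

```bash
python3 -c "
from rig import manip
print(manip.hand_in())"
```

```text
the job is handed in; nothing more can be done
None
```

The carrier is docked against the end stop (to about 2 mm in both camera views), held down by the leaf spring with the arm clear, and the job is handed in at about 14 s on the robot clock; no verdict came back.

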